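# Show where the missing hinge screw goes

## Robot

A 6-joint arm with a two-finger parallel gripper is mounted at the origin on the work surface. World frame = base frame: x ahead of the robot, y to its left, z up, the work surface at z = 0. Lengths are in m, angles in rad, forces in N, time in s.
With the tool pointing down it reaches from about 0.225 to 0.875 m from the base axis. Payload 3.4 kg.
Tool frame: the origin (TCP) lies at the very end of the fingers, on their centre line; the grasp point (between the pads) lies 19 mm behind it (grip_depth is the distance from the TCP to the grasp point, in m); x points along the fingers, z is the direction in which the jaws open and shut, and the axes are right-handed (so a half turn about x gives the same grasp; the last joint's range is limited). The gripper opens to 85 mm and grips with 20 to 120 N. Pads are 22 mm wide; open, the fingers measure 114 mm over their backs; the gripper's body (76 mm by 85 mm) begins 54 mm behind the grasp point. The pads swing forward as they close: fully open they stand 13 mm farther back than shut.
Start: joints at [-1.279, 0.276, 1.505, -0, 1.361, -0.121], TCP at [0.231, -0.527, 0.231] pointing down, gripper open.
Joint ranges: [-2.89, 2.89], [-0.75, 2.08], [0.22, 2.7], [-1.18, 4.32], [0.11, 2.71], [-2.7, 2.7]. Speed limits (rad/s): [2.57, 2.57, 3.14, 3.14, 3.14, 3.14].

## Interface

Orientations are given as a unit quaternion [w, x, y, z].
In Python, from rig import get_state, get_image, sign_off, grip_depth gives the robot as it stands. The module is installed in compiled form; this text tells all that it offers.
- The arm moves only by the tool arm_command, never from a script. Its argument "series" is a list of rows, each an object with "dp": the shift along the tool's x, y, z scaled (see below), a list of three; "angular": the turn, a rotation vector about the tool's x, y, z scaled (see below), a list of three; "gripper": the finger opening in mm, from 0 to 85.4. A call has exactly 8 rows; each row shifts and turns the pose as measured when the row begins, along the tool's axes as they then stand; what a row does not reach is not made up. The controller multiplies each number of a shift by 0.12 m and each number of a turn by 90 degrees. A row lasts 1/8 s, in which the tool goes at most 62.5 mm and 10.7 degrees, less where a joint would pass 70% of its speed; a pose out of reach is approached as far as the arm can. A call with a number of a shift or a turn outside -1 to 1 is refused whole. A call with a gripper value outside its range is refused whole. The fingers move at their own pace and stop on an object; "grip_force" is the grip in N (left out, the last holds). Time passes only in rows, so rows that do not move let the fingers close, or fill a call up. It gives the time, the measured TCP pose, the force and the opening at its end, in the units of the state.
- get_state(): the state, without advancing time (a new reading comes with each control period).
- get_image(name): name is "side" or "top"; returns a dict with "image" (420x560x3 uint8, blue, green, red), "depth" (420x560 float32, m along the optical axis (not along the pixel's ray), 0 where there is no reading), "mtx" (3x3 intrinsics, pixels), "view" (4x4, takes a point from world to camera coordinates). Camera axes: x right, y up, looking along -z (the intrinsics and any distortion apply to the point x, -y, -z); pixel columns grow to the right and rows downward; lengths in m; the calibration is good to about 2 mm. A picture is of the moment at which its call begins.
- sign_off(): hands the job in, once; it reports no verdict.
The state is a dict: "clock": time; "qpos": joint angles; "qd": joint speeds; "effort": joint torques, N m; "position": TCP position; "ee_rot": TCP orientation; "contact_force": force on the tool from outside, world axes, zero at the start; "moment": the same for the moment, N m; "width": finger opening in m.
Only numpy, scipy, OpenCV 4.12 (cv2) and the standard library are available. Lean on these libraries where they do the work, as an engineer would, in place of code of your own. Each camera call takes 0.05 s, during which the arm holds its last target. There are 200 camera calls.

## Task

Show your workmate where a screw is missing under the furniture hinge: with the outside of the fingers push the upright stud gently to swing the hinge arm away from over its plate until it stands about square to the plate or a little beyond. Then, coming straight down, point at the one plate hole that has no screw, with the fingertips two or three centimetres above it for two seconds, and after that point in the same way over the middle of the wide tin of screws, two or three centimetres above its rim, for two seconds, and finish there still pointing. Do not pinch the hinge arm, touch nothing else, and once the arm is open do not go low over the screws already in place or over the narrow tin of nails.

Things in the scene. Friction and masses are not known exactly. Their poses are not given: they have to be found in the camera images.
- hinge_arm (a joint): Angle of the flat aluminium hinge arm, rad: 0 when it lies along the plate over the row of holes, growing as it swings clockwise seen from above, pi/2 when square to the plate, stop at 1.9. It starts between 0 and 0.3, turns in the horizontal plane about the upright axis through pivot with light friction (about 1 N at the stud), and stays where it is left.
- stud_top (a point): Centre of the top of the upright round steel stud near the free end of the hinge arm: 12 mm diameter, standing 38 mm above the strip, 170 mm from the pivot axis. Its top is 50 mm above the plate's top face, 76 mm above the table.
- pivot (a point): Top of the rivet (22 mm diameter) about which the hinge arm turns, on the pivot axis, 14 mm above the plate's top face. The arm is a strip 26 mm wide, 172 mm from this axis to the centre of its round end, lying 8 to 12 mm above the plate's top face (ribs to 14 mm).
- board: Fixed wooden rail 150 x 240 x 22 mm (x, y, z), origin at the centre of its underside, z up, turned up to 0.3 rad. Flat on it the steel hinge plate, 60 x 220 x 4 mm, centred at x = 20, y = 0, top face 26 mm above the table. Pivot axis at x = 20, y = -88; four 11 mm holes at x = 20, y = -43, -7, 29 and 65. The closed arm lies along +y and opens towards +x.
- empty_hole: The one hole of the plate with no screw: a bare dark 11 mm round hole. Origin at the centre of the hole at the level of the plate's top face. Any of the four holes may be the empty one; the folded arm may hide it from above at first.
- screw0: Steel screw already in one of the other holes of the plate: low domed head, 16 mm diameter, 3 mm high, with a cross recess; origin at the centre of the head's underside, level with the plate's top face. To be left alone.
- screw1: Steel screw already in one of the other holes of the plate: low domed head, 16 mm diameter, 3 mm high, with a cross recess; origin at the centre of the head's underside, level with the plate's top face. To be left alone.
- screw2: Steel screw already in one of the other holes of the plate: low domed head, 16 mm diameter, 3 mm high, with a cross recess; origin at the centre of the head's underside, level with the plate's top face. To be left alone.
- screw_tin: The wide open round steel tin holding screws: 90 mm diameter, 35 mm high, loose on the table to the left or right of the board (the nail tin is on the other side). Origin at the centre of its underside. Not to be touched.
- screw_tin_rim (a point): Centre of the mouth of the wide screw tin, level with its rim, 35 mm above the table.
- nail_tin: The narrow open round steel tin holding upholstery nails: 58 mm diameter, 35 mm high, loose; origin at the centre of its underside. To be left alone.
- nail_tin_rim (a point): Centre of the mouth of the narrow nail tin, level with its rim, 35 mm above the table.
- bush: Loose steel spacer bush, a ring 20 mm diameter and 16 mm high, standing on the front part (board -x side) of the wooden rail; origin at the centre of its underside. Leave alone.
- shears: Upholsterer's shears lying on the table, about 240 x 100 x 12 mm, at the far left; origin near the screw of the blades, at table level. Leave alone.
- glue: White closed bottle, 64 mm diameter, 160 mm high, far left; origin at the centre of its underside. Leave alone.
- pencil_cup: White ceramic cup with pencils, 72 mm diameter, 95 mm high (pencils to 155 mm), at the back; origin at the centre of its underside. Leave alone.
- stapler: Air stapler lying on its side, about 160 x 140 x 44 mm, blue and dark steel, far right; origin at table level under its body. Leave alone.
- tape_measure: Grey tape measure, about 70 x 65 x 35 mm, near right beside the robot; origin at the centre of its underside. Leave alone.

How it is judged:
On the way, in this order (a step that is already met when the one before it is completed fails the run):
1. the hinge arm is swung open, to about square to the plate or beyond (joint over 1.3 rad) (value of joint hinge_arm above 1.3 rad), for 0.2 s.
2. pointing at the empty hole: the grasp point within 15 mm of straight above the hole and 21 to 80 mm higher (fingertips about 2 to 60 mm above it), for 1.5 s, with the arm open (value of joint hinge_arm above 1.3 rad and horizontal distance between the grasp point and empty_hole below 0.015 m and z of the grasp point in the frame of empty_hole between 0.021 and 0.08 m), for 1.5 s.
3. pointing at the screw tin: the grasp point within 25 mm of straight above the middle of its mouth and 21 to 80 mm above its rim, for 1.5 s (horizontal distance between the grasp point and screw_tin_rim below 0.025 m and z of the grasp point in the frame of screw_tin_rim between 0.021 and 0.08 m), for 1.5 s.
At the end, for the whole second after the job is handed in: The hinge arm is open (over 1.3 rad) and at rest, the fingertips still point at the screw tin (grasp point within 25 mm of straight above the middle of its mouth and 21 to 80 mm above its rim), and the tins and all bystanders are within 8 mm of where they were (all of step 3 and value of joint hinge_arm above 1.3 rad and velocity of joint hinge_arm between -0.05 and 0.05 rad/s and distance of each of screw_tin, nail_tin, bush, shears, glue, pencil_cup, stapler, tape_measure from where it was at the start of the episode below 0.008 m); the robot touches nothing.
It fails at once if the robot touches the rail, the plate, its screws or the screw tin (over 0.5 N) (contact force between any of the fingers, the arm and board above 0.5 N or contact force between any of the fingers, the arm and screw0 above 0.5 N or contact force between any of the fingers, the arm and screw1 above 0.5 N or contact force between any of the fingers, the arm and screw2 above 0.5 N or contact force between any of the fingers, the arm and empty_hole above 0.5 N or contact force between any of the fingers, the arm and screw_tin above 0.5 N).
It fails at once if the hinge arm is pinched or shoved hard (over 18 N from the fingers) (contact force between the fingers and hinge_arm above 18 N).
It fails at once if a bystander is touched (over 0.5 N), or a bystander or the screw tin is lifted or moved by more than 8 mm (distance of any of screw_tin, nail_tin, bush, shears, glue, pencil_cup, stapler, tape_measure from where it was at the start of the episode above 0.008 m or contact force between any of the fingers, the arm and nail_tin above 0.5 N or contact force between any of the fingers, the arm and bush above 0.5 N or contact force between any of the fingers, the arm and shears above 0.5 N or contact force between any of the fingers, the arm and glue above 0.5 N or contact force between any of the fingers, the arm and pencil_cup above 0.5 N or contact force between any of the fingers, the arm and stapler above 0.5 N or contact force between any of the fingers, the arm and tape_measure above 0.5 N).
It fails at once if with the arm open, the fingers go low over a screw already in place (grasp point within 12 mm of straight above it and less than 65 mm higher) (value of joint hinge_arm above 1.3 rad and ((horizontal distance between the grasp point and screw0 below 0.012 m and z of the grasp point in the frame of screw0 below 0.065 m) or (horizontal distance between the grasp point and screw1 below 0.012 m and z of the grasp point in the frame of screw1 below 0.065 m) or (horizontal distance between the grasp point and screw2 below 0.012 m and z of the grasp point in the frame of screw2 below 0.065 m))).
It fails at once if the fingers go low over the nail tin (grasp point within 25 mm of straight above the middle of its mouth and less than 65 mm above its rim), with the arm open (value of joint hinge_arm above 1.3 rad and horizontal distance between the grasp point and nail_tin_rim below 0.025 m and z of the grasp point in the frame of nail_tin_rim below 0.065 m).
It also fails if it takes over 56 s, if anything falls off the work surface, if the arm or the gripper's body presses on something with over 40 N, if the wrist force passes 120 N, or if a joint passes its speed limit or range.

## Working session

There is one attempt and no reset: what is moved stays moved. The work goes in short steps, Python scripts to look and compute and a tool call to move; the robot and the scene stay as the last step left them, time stands still between calls to the robot, and variables do not carry over. Pictures are saved under pics/ and viewed, about 8 in all and at most 12, crops included, and the job is handed in when it is done.

Besides the shell and the picture viewer there is one more tool, called after ">>>" as name(argument=value, ...) on one line, values as JSON. arm_command: Moves the arm, as the interface text tells. Its arguments: {"type":"object","properties":{"series":{"type":"array","items":{"type":"object","properties":{"dp":{"type":"array","items":{"type":"number"}},"angular":{"type":"array","items":{"type":"number"}},"gripper":{"type":"number"}}}},"grip_force":{"type":"number"}},"required":["series"]}

```bash
mkdir -p pics; cat > h.py <<'E'
import numpy as np, cv2
from rig import get_state, get_image, sign_off, grip_depth
def pts(d):
    "world xyz per pixel"
    z=d["depth"]; K=d["mtx"]; h,w=z.shape
    u,v=np.meshgrid(np.arange(w),np.arange(h))
    c=np.stack([(u-K[0,2])/K[0,0]*z,-(v-K[1,2])/K[1,1]*z,-z],-1)
    V=d["view"]; p=(c-V[:3,3])@V[:3,:3]
    p[z==0]=np.nan; return p
E
python3 - <<'E'
from h import *
for n in("top","side"):
    d=get_image(n); cv2.imwrite(f"pics/{n}0.png",cv2.resize(d["image"],(784,588),interpolation=cv2.INTER_CUBIC)); np.savez(f"{n}0.npz",**d)
    print(n,d["mtx"],d["view"])
print(get_state(),grip_depth)
E
```

```text
top [[395.95638116   0.         278.53334882]
 [  0.         395.95638116 205.34266751]
 [  0.           0.           1.        ]] [[-0.01655897 -0.99929912 -0.0335718   0.06074487]
 [ 0.99775086 -0.0186959   0.0643714  -0.5422964 ]
 [-0.06495394 -0.03243036  0.99736115 -0.97194695]
 [ 0.          0.          0.          1.        ]]
side [[477.43949109   0.         279.57293181]
 [  0.         477.43949109 214.50798575]
 [  0.           0.           1.        ]] [[-0.86394403 -0.50316031 -0.02074632  0.48806204]
 [ 0.31958797 -0.5796505   0.7495791  -0.20242644]
 [-0.38918407  0.64096412  0.66158957 -0.93970016]
 [ 0.          0.          0.          1.        ]]
{'clock': 0.1, 'qpos': array([-1.27902923e+00,  2.76525988e-01,  1.50601493e+00,  5.62364081e-06,
        1.36067269e+00, -1.21006359e-01]), 'qd': array([ 1.57257003e-03, -2.40278376e-03, -2.87502933e-03, -5.45401736e-05,
        7.25265947e-04,  2.23383779e-04]), 'effort': array([ 1.69464205e-03, -4.17700660e+01, -2.46405798e+01,  3.67054133e-05,
        5.85437694e-03, -3.66743393e-06]), 'position': array([ 0.23052089, -0.52626104,  0.23052614]), 'ee_rot': array([ 0.59141371,  0.38729746,  0.59228785, -0.38655608]), 'contact_force': array([ 0.27073168, -0.17194189, -0.1751235 ]), 'moment': array([-0.02086359, -0.00746575, -0.01548142]), 'width': 0.0855785828874059} 0.0187
```

View pics/top0.png

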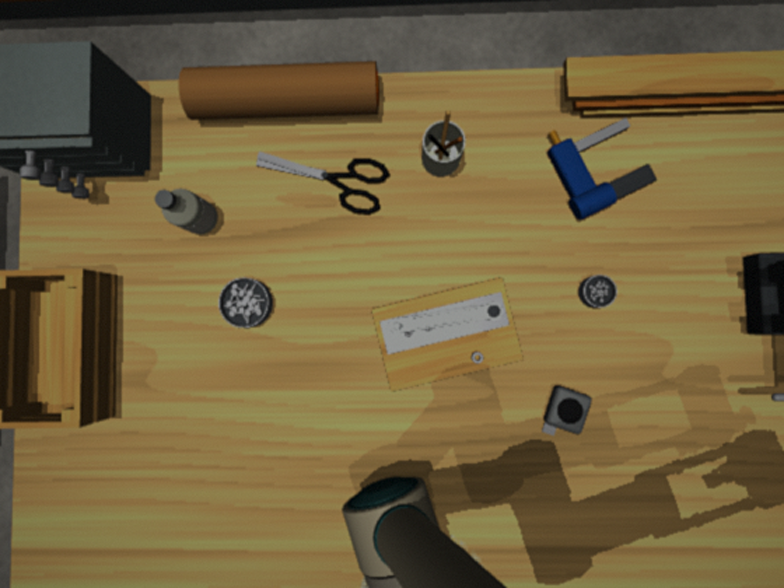

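View pics/side0.png

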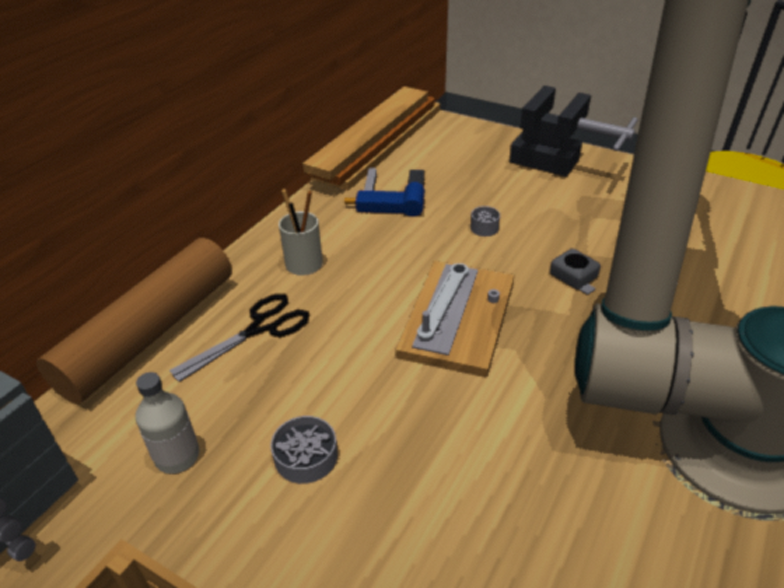

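The top view (784×588) shows the wide tin at (245,302), the nail tin at (598,291), the board centred at (447,333), the rivet at (493,311), and the stud near (400,325). The side view shows the nearly closed arm, with the stud at its left end, (425,320).

```bash
python3 - <<'E'
from h import *
d=dict(np.load("top0.npz")); p=pts(d); s=1.4
def at(u,v,r,lo,hi):
    u,v,r=u/s,v/s,r/s
    q=p[int(v-r):int(v+r),int(u-r):int(u+r)].reshape(-1,3); q=q[(q[:,2]>lo)&(q[:,2]<hi)]
    return q
b=at(447,333,85,.014,.032)
(c,sz,a)=cv2.minAreaRect(b[:,:2].astype(np.float32)); print("board rect",c,sz,a,np.median(b[:,2]))
print(cv2.boxPoints((c,sz,a)))
for n,u,v,r in(("screwtin",245,302,36),("nail",598,291,28)):
    q=at(u,v,r,.027,.045); print(n,cv2.minEnclosingCircle(q[:,:2].astype(np.float32)),np.median(q[:,2]),len(q))
q=at(400,325,25,.045,.1); print("stud",q)
for n,u,v,r in(("glue",185,210,35),("cup",443,145,40),("tape",568,410,35),("bush",477,357,9),("stapler",595,180,60)):
    q=at(u,v,r,.012 if n!="bush" else .03,.3); print(n,q.min(0).round(3),q.max(0).round(3))
print("rivet px",p[222,352], "arm pts")
q=at(447,325,80,.032,.045); print(len(q),q[:, :2].mean(0), cv2.fitLine(q[:,:2].astype(np.float32),cv2.DIST_L2,0,.01,.01).ravel())
g=cv2.resize(d["image"][185:285,255:385],None,fx=6,fy=6,interpolation=cv2.INTER_CUBIC); cv2.imwrite("pics/crop0.png",np.clip(g*1.5,0,255).astype(np.uint8))
E
```

```text
board rect (0.45933011174201965, -0.04696895182132721) (0.15016824007034302, 0.24018999934196472) 12.618988990783691 0.02246519593936719
[[ 0.35982296  0.05382171]
 [ 0.41229644 -0.18056637]
 [ 0.5588373  -0.14775962]
 [ 0.50636375  0.08662847]]
screwtin ((0.5211884379386902, 0.3118283152580261), 0.04542956501245499) 0.029927187182112982 385
nail ((0.5301047563552856, -0.31300413608551025), 0.029061565175652504) 0.03162903099941491 225
stud [[0.48140343 0.03982508 0.07368166]
 [0.48140113 0.03775519 0.05944485]
 [0.47913483 0.04450723 0.07592271]
 [0.47909615 0.04218877 0.07481426]
 [0.47905683 0.0397574  0.07853078]
 [0.47901837 0.03749384 0.07474014]
 [0.47897941 0.03510342 0.07720647]
 [0.47679539 0.04453954 0.07619267]
 [0.47675827 0.04217862 0.07683469]
 [0.47671326 0.03989536 0.07416766]
 [0.47668419 0.03746774 0.07811565]
 [0.47664626 0.0351246  0.07836012]
 [0.47444898 0.04462347 0.07458145]
 [0.47441405 0.04225659 0.07531367]
 [0.47437533 0.03991137 0.07526149]
 [0.47433022 0.03759193 0.07392071]
 [0.47431455 0.03516343 0.07849047]
 [0.47209576 0.04470556 0.07304139]
 [0.47207802 0.04228371 0.07583289]
 [0.47204396 0.03992636 0.07639623]
 [0.47200416 0.03758772 0.07618366]]
glue [0.649 0.367 0.012] [0.71  0.432 0.162]
cup [ 0.746 -0.08   0.012] [ 0.817 -0.009  0.155]
tape [ 0.286 -0.293  0.012] [ 0.366 -0.213  0.041]
bush [ 0.409 -0.106  0.031] [ 0.426 -0.089  0.04 ]
stapler [ 0.658 -0.418  0.012] [ 0.839 -0.236  0.048]
rivet px [ 0.49807222 -0.12714226  0.03976995] arm pts
896 [ 0.48445948 -0.05097355] [ 0.08496206 -0.9963842   0.4844595  -0.05097355]
```

View pics/crop0.png

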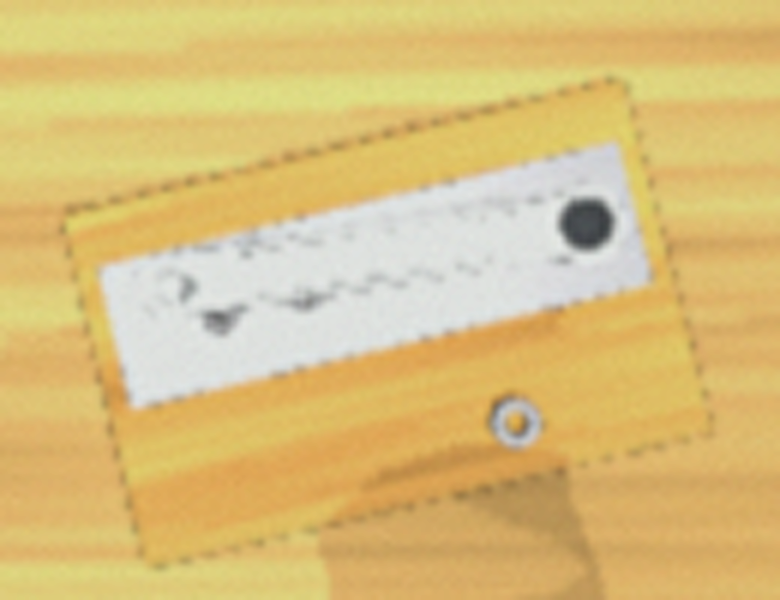

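The crop shows the plate, with the rivet at (587,222), the faint stud top near (178,287), and the bush at (515,421). Glare makes the strip hard to see, but depth puts the stud at (0.477, 0.040), which gives an arm angle of about 0.1 rad. Next I'll plan the approach with closed fingers.

```bash
cat >> h.py <<'E'
from scipy.spatial.transform import Rotation as R
PIV=np.array([.4980,-.1285]); YB=np.arctan2(.9758,-.2185)
def pose():
    s=get_state(); return s["position"],R.from_quat(np.roll(s["ee_rot"],-1)),s
def stud(th,r=.17): return PIV+r*np.array([np.cos(YB-th),np.sin(YB-th)])
def down(yaw):
    "tool x down, tool z at yaw"
    z=np.array([np.cos(yaw),np.sin(yaw),0]); x=np.array([0,0,-1.]); return R.from_matrix(np.stack([x,np.cross(z,x),z],1))
def goto(target,yaw):
    "total move in tool axes, in command units"
    p,r,s=pose(); t=np.asarray(target)
    print("now",p.round(4),"yaw deg",np.degrees(np.arctan2(*r.as_matrix()[[1,0],2])).round(1),"F",s["contact_force"].round(2),"clock",s["clock"],"w",round(s["width"],4))
    print("tool xyz now:\n",r.as_matrix().round(3))
    print("dp units",(r.inv().apply(t-p)/.12).round(3),"ang units",((r.inv()*down(yaw)).as_rotvec()/(np.pi/2)).round(3))
E
python3 - <<'E'
from h import *
th=.095; t=YB-th-np.pi/2
for yaw in(t,t+np.pi):
    q=stud(th)-.045*np.array([np.cos(t),np.sin(t)]); print(stud(th),q)
    goto([*q,.15],yaw)
E
```

```text
[0.4767572  0.04016755] [0.43210991 0.03454446]
now [ 0.2305 -0.5263  0.2305] yaw deg -66.3 F [ 0.27 -0.17 -0.18] clock 0.1 w 0.0856
tool xyz now:
 [[-0.     0.916  0.401]
 [ 0.002  0.401 -0.916]
 [-1.     0.    -0.002]]
dp units [ 0.678  3.413 -3.606] ang units [-0.817 -0.001 -0.001]
[0.4767572  0.04016755] [0.43210991 0.03454446]
now [ 0.2305 -0.5263  0.2305] yaw deg -66.3 F [ 0.27 -0.17 -0.18] clock 0.1 w 0.0856
tool xyz now:
 [[-0.     0.916  0.401]
 [ 0.002  0.401 -0.916]
 [-1.     0.    -0.002]]
dp units [ 0.678  3.413 -3.606] ang units [ 1.183e+00 -1.000e-03  1.000e-03]
```

>>> arm_command(series=[{"dp":[0,0.2,-0.21],"angular":[0,0,0],"gripper":0},{"dp":[0,0.28,-0.3],"angular":[0,0,0],"gripper":0},{"dp":[0,0.28,-0.3],"angular":[0,0,0],"gripper":0},{"dp":[0,0.28,-0.3],"angular":[0,0,0],"gripper":0},{"dp":[0,0.28,-0.3],"angular":[0,0,0],"gripper":0},{"dp":[0,0.28,-0.3],"angular":[0,0,0],"gripper":0},{"dp":[0,0.28,-0.3],"angular":[0,0,0],"gripper":0},{"dp":[0,0.28,-0.3],"angular":[0,0,0],"gripper":0}])

```text
clock: 1.1
position: [0.359, -0.1601, 0.2279]
ee_rot: [0.589, 0.391, 0.592, -0.388]
contact_force: [0.9, -0.1, 0.1]
width: 0.0002
```

>>> arm_command(series=[{"dp":[0,0.2,-0.2],"angular":[0,0,0],"gripper":0},{"dp":[0,0,0],"angular":[-0.1,0,0],"gripper":0},{"dp":[0,0,0],"angular":[-0.1,0,0],"gripper":0},{"dp":[0,0,0],"angular":[-0.1,0,0],"gripper":0},{"dp":[0,0,0],"angular":[-0.1,0,0],"gripper":0},{"dp":[0,0,0],"angular":[-0.1,0,0],"gripper":0},{"dp":[0,0,0],"angular":[-0.1,0,0],"gripper":0},{"dp":[0,0,0],"angular":[-0.1,0,0],"gripper":0}])

```text
clock: 2.1
position: [0.3698, -0.1216, 0.2257]
ee_rot: [0.705, 0.011, 0.709, -0.004]
contact_force: [-0.5, -0.1, 1.3]
width: -0.0005
```

```bash
cat > a.py <<'E'
from h import *
th=.095; t=YB-th-np.pi/2
q=stud(th)-.045*np.array([np.cos(t),np.sin(t)]); goto([*q,.15],t)
E
python3 a.py
```

```text
now [ 0.3698 -0.1216  0.2257] yaw deg -1.3 F [-0.49 -0.13  1.26] clock 2.1 w -0.0005
tool xyz now:
 [[-0.006  0.022  1.   ]
 [ 0.01   1.    -0.022]
 [-1.     0.01  -0.007]]
dp units [0.641 1.306 0.495] ang units [-0.094 -0.004 -0.007]
```

>>> arm_command(series=[{"dp":[0.0,0.22,0.08],"angular":[-0.05,0,0],"gripper":0},{"dp":[0.05,0.22,0.08],"angular":[-0.05,0,-0.005],"gripper":0},{"dp":[0.1,0.22,0.08],"angular":[0,-0.005,0],"gripper":0},{"dp":[0.1,0.22,0.08],"angular":[0,0,0],"gripper":0},{"dp":[0.12,0.22,0.08],"angular":[0,0,0],"gripper":0},{"dp":[0.12,0.2,0.08],"angular":[0,0,0],"gripper":0},{"dp":[0.1,0.1,0],"angular":[0,0,0],"gripper":0},{"dp":[0,0,0],"angular":[0,0,0],"gripper":0}])

```text
clock: 3.1
position: [0.4092, 0.0556, 0.1517]
ee_rot: [0.705, -0.049, 0.706, 0.05]
contact_force: [-0.6, 0.3, 0.3]
width: 0.0004
```

```bash
python3 a.py
```

```text
now [0.4092 0.0556 0.1517] yaw deg 8.0 F [-0.57  0.29  0.33] clock 3.1 w 0.0004
tool xyz now:
 [[-0.001 -0.139  0.99 ]
 [ 0.002  0.99   0.14 ]
 [-1.     0.002 -0.001]]
dp units [ 0.014 -0.2    0.164] ang units [ 0.009 -0.    -0.001]
```

>>> arm_command(series=[{"dp":[0.0,-0.1,0.04],"angular":[0.01,0,0],"gripper":0},{"dp":[0.1,-0.1,0.04],"angular":[0,0,0],"gripper":0},{"dp":[0.15,0,0.04],"angular":[0,0,0],"gripper":0},{"dp":[0.15,0,0],"angular":[0,0,0],"gripper":0},{"dp":[0.15,0,0],"angular":[0,0,0],"gripper":0},{"dp":[0.15,0,0],"angular":[0,0,0],"gripper":0},{"dp":[0.06,0,0],"angular":[0,0,0],"gripper":0},{"dp":[0,0,0],"angular":[0,0,0],"gripper":0}])

```text
clock: 4.1
position: [0.4326, 0.0217, 0.0576]
ee_rot: [0.708, -0.041, 0.704, 0.039]
contact_force: [-0.8, 0.8, 0.2]
width: -0.0002
```

```bash
cat > b.py <<'E'
from h import *
import sys
p,r,s=pose(); v=p[:2]-PIV; z=r.as_matrix()[:2,2]
print("stud angle if in contact", YB-np.arctan2(v[1],v[0])+np.arcsin(.0205/np.hypot(*v)), "radius",np.hypot(*v))
for th in map(float,sys.argv[1:]):
    t=YB-th-np.pi/2; q=stud(th)-.0205*np.array([np.cos(t),np.sin(t)])
    print("th",th); goto([*q,.054],t)
E
python3 b.py 0.095
```

```text
stud angle if in contact -0.06515060452892552 radius 0.16381151658884258
th 0.095
now [0.4326 0.0217 0.0576] yaw deg 6.5 F [-0.8   0.83  0.2 ] clock 4.1 w -0.0002
tool xyz now:
 [[ 0.006 -0.112  0.994]
 [-0.002  0.994  0.112]
 [-1.    -0.003  0.006]]
dp units [0.031 0.11  0.212] ang units [-0.008  0.003  0.002]
```

>>> arm_command(series=[{"dp":[0.02,0.06,0],"angular":[-0.008,0.003,0.002],"gripper":0},{"dp":[0.01,0.05,0.03],"angular":[0,0,0],"gripper":0},{"dp":[0,0,0.04],"angular":[0,0,0],"gripper":0},{"dp":[0,0,0.04],"angular":[0,0,0],"gripper":0},{"dp":[0,0,0.04],"angular":[0,0,0],"gripper":0},{"dp":[0,0,0.04],"angular":[0,0,0],"gripper":0},{"dp":[0,0,0.04],"angular":[0,0,0],"gripper":0},{"dp":[0,0,0.04],"angular":[0,0,0],"gripper":0}])

```text
clock: 5.1
position: [0.4665, 0.0399, 0.0556]
ee_rot: [0.707, -0.045, 0.704, 0.045]
contact_force: [-2.2, -0.1, 0.2]
width: 0.0
```

```bash
python3 b.py 0.2 0.5
```

```text
stud angle if in contact 0.15559304266424495 radius 0.17133234297856673
th 0.2
now [0.4665 0.0399 0.0556] yaw deg 7.2 F [-2.19 -0.13  0.18] clock 5.1 w 0.0
tool xyz now:
 [[ 0.004 -0.126  0.992]
 [-0.     0.992  0.126]
 [-1.    -0.001  0.004]]
dp units [0.013 0.001 0.063] ang units [0.068 0.002 0.   ]
th 0.5
now [0.4665 0.0399 0.0556] yaw deg 7.2 F [-2.19 -0.13  0.18] clock 5.1 w 0.0
tool xyz now:
 [[ 0.004 -0.126  0.992]
 [-0.     0.992  0.126]
 [-1.    -0.001  0.004]]
dp units [ 0.015 -0.056  0.486] ang units [ 0.259  0.002 -0.   ]
```

>>> arm_command(series=[{"dp":[0.005,0.008,0.08],"angular":[0.055,0,0],"gripper":0},{"dp":[0,0.008,0.09],"angular":[0.045,0,0],"gripper":0},{"dp":[0,0.008,0.09],"angular":[0.04,0,0],"gripper":0},{"dp":[0,0.008,0.09],"angular":[0.04,0,0],"gripper":0},{"dp":[0,0.008,0.09],"angular":[0.04,0,0],"gripper":0},{"dp":[0,0.008,0.09],"angular":[0.04,0,0],"gripper":0},{"dp":[0,0.008,0.09],"angular":[0.04,0,0],"gripper":0},{"dp":[0,0.008,0.09],"angular":[0.04,0,0],"gripper":0}])

```text
clock: 6.1
position: [0.5522, 0.036, 0.0542]
ee_rot: [0.691, 0.149, 0.692, -0.15]
contact_force: [-1.0, 0.4, 0.6]
width: -0.0
```

```bash
python3 b.py 0.6 1.0
```

```text
stud angle if in contact 0.6570604436927253 radius 0.17319272097974578
th 0.6
now [0.5522 0.036  0.0542] yaw deg -24.4 F [-1.02  0.41  0.56] clock 6.1 w -0.0
tool xyz now:
 [[-0.002  0.412  0.911]
 [-0.001  0.911 -0.412]
 [-1.    -0.002 -0.001]]
dp units [ 0.001 -0.028 -0.081] ang units [-0.029 -0.001  0.001]
th 1.0
now [0.5522 0.036  0.0542] yaw deg -24.4 F [-1.02  0.41  0.56] clock 6.1 w -0.0
tool xyz now:
 [[-0.002  0.412  0.911]
 [-0.001  0.911 -0.412]
 [-1.    -0.002 -0.001]]
dp units [ 0.001 -0.047  0.486] ang units [ 0.226 -0.001  0.001]
```

>>> arm_command(series=[{"dp":[0,0,0.09],"angular":[0.04,0,0],"gripper":0},{"dp":[0,0.002,0.09],"angular":[0.042,0,0],"gripper":0},{"dp":[0,0.005,0.09],"angular":[0.042,0,0],"gripper":0},{"dp":[0,0.005,0.09],"angular":[0.042,0,0],"gripper":0},{"dp":[0,0.005,0.09],"angular":[0.042,0,0],"gripper":0},{"dp":[0,0.005,0.09],"angular":[0.042,0,0],"gripper":0},{"dp":[0,0.005,0.09],"angular":[0.042,0,0],"gripper":0},{"dp":[0,0.005,0.09],"angular":[0.042,0,0],"gripper":0}])

```text
clock: 7.1
position: [0.6254, -0.0131, 0.0526]
ee_rot: [0.624, 0.329, 0.627, -0.329]
contact_force: [0.1, 1.1, 1.2]
width: 0.0003
```

```bash
python3 b.py 1.3 1.55
```

```text
stud angle if in contact 1.1749224783407652 radius 0.17190330829551423
th 1.3
now [ 0.6254 -0.0131  0.0526] yaw deg -55.5 F [0.11 1.09 1.19] clock 7.1 w 0.0003
tool xyz now:
 [[-0.004  0.824  0.566]
 [ 0.003  0.566 -0.824]
 [-1.    -0.002 -0.004]]
dp units [-0.012  0.007  0.178] ang units [ 0.071 -0.003  0.001]
th 1.55
now [ 0.6254 -0.0131  0.0526] yaw deg -55.5 F [0.11 1.09 1.19] clock 7.1 w 0.0003
tool xyz now:
 [[-0.004  0.824  0.566]
 [ 0.003  0.566 -0.824]
 [-1.    -0.002 -0.004]]
dp units [-0.013 -0.034  0.531] ang units [ 0.23  -0.003  0.002]
```

>>> arm_command(series=[{"dp":[-0.005,0.005,0.09],"angular":[0.042,0,0],"gripper":0},{"dp":[-0.005,0.005,0.09],"angular":[0.042,0,0],"gripper":0},{"dp":[0,0.005,0.09],"angular":[0.042,0,0],"gripper":0},{"dp":[0,0.005,0.09],"angular":[0.042,0,0],"gripper":0},{"dp":[0,0.005,0.08],"angular":[0.04,0,0],"gripper":0},{"dp":[0,0.005,0.06],"angular":[0.03,0,0],"gripper":0},{"dp":[0,0,0.03],"angular":[0.01,0,0],"gripper":0},{"dp":[0,0,0],"angular":[0,0,0],"gripper":0}])

```text
clock: 8.1
position: [0.6586, -0.0698, 0.0517]
ee_rot: [0.545, 0.449, 0.549, -0.447]
contact_force: [0.1, -0.0, -0.7]
width: -0.0001
```

```bash
python3 b.py 1.55
```

```text
stud angle if in contact 1.5608258672494122 radius 0.1709545646854724
th 1.55
now [ 0.6586 -0.0698  0.0517] yaw deg -78.7 F [ 0.08 -0.03 -0.66] clock 8.1 w -0.0001
tool xyz now:
 [[-0.003  0.98   0.197]
 [ 0.006  0.197 -0.98 ]
 [-1.    -0.002 -0.006]]
dp units [-0.019 -0.    -0.015] ang units [-0.028 -0.004  0.001]
```

>>> arm_command(series=[{"dp":[0,0,-0.1],"angular":[0,0,0],"gripper":0},{"dp":[0,0,-0.1],"angular":[0,0,0],"gripper":0},{"dp":[-0.2,0,0],"angular":[0,0,0],"gripper":0},{"dp":[-0.3,0,0],"angular":[0,0,0],"gripper":0},{"dp":[-0.3,0,0],"angular":[0,0,0],"gripper":0},{"dp":[-0.3,0,0],"angular":[0,0,0],"gripper":0},{"dp":[-0.3,0,0],"angular":[0,0,0],"gripper":0},{"dp":[0,0,0],"angular":[0,0,0],"gripper":0}])

```text
clock: 9.1
position: [0.6512, -0.0376, 0.2237]
ee_rot: [0.545, 0.447, 0.553, -0.446]
contact_force: [0.8, 0.4, 0.2]
width: -0.0004
```

>>> arm_command(series=[{"dp":[0,-0.1,-0.15],"angular":[0,0,0],"gripper":0},{"dp":[0,-0.1,-0.3],"angular":[0,0,0],"gripper":0},{"dp":[0,-0.1,-0.4],"angular":[0,0,0],"gripper":0},{"dp":[0,-0.1,-0.4],"angular":[0,0,0],"gripper":0},{"dp":[0,-0.1,-0.4],"angular":[0,0,0],"gripper":0},{"dp":[0,-0.1,-0.4],"angular":[0,0,0],"gripper":0},{"dp":[0,0,-0.2],"angular":[0,0,0],"gripper":0},{"dp":[0,0,0],"angular":[0,0,0],"gripper":0}])

```text
clock: 10.1
position: [0.5021, 0.2259, 0.2149]
ee_rot: [0.537, 0.439, 0.562, -0.451]
contact_force: [1.0, -0.4, -1.1]
width: 0.0004
```

```bash
python3 - <<'E'
from h import *
d=get_image("top"); np.savez("top1.npz",**d)
g=d["image"][170:285,250:450]; cv2.imwrite("pics/top1.png",np.clip(cv2.resize(g,None,fx=4,fy=4,interpolation=cv2.INTER_CUBIC)*1.0,0,255).astype(np.uint8))
V,K=d["view"],d["mtx"]
a=.2202; X=np.array([.9758,.2185]); Y=np.array([-.2185,.9758]); c=np.array([.4593,-.0470])
for y in(-.043,-.007,.029,.065):
    w=np.array([*(c+.02*X+y*Y),.026]); q=V[:3,:3]@w+V[:3,3]; u=K[0,0]*q[0]/-q[2]+K[0,2]; v=K[1,1]*-q[1]/-q[2]+K[1,2]
    i=d["image"].astype(int); print(y,w,(u,v),"crop",(4*(u-250),4*(v-170)),i[int(v)-1:int(v)+3,int(u)-1:int(u)+3].mean(-1).round().tolist())
p=pts(d); q=p.reshape(-1,3); m=(q[:,2]>.06)&(q[:,2]<.09)&(abs(q[:,0]-.66)<.04)&(abs(q[:,1]+.1)<.03); print("stud",q[m].mean(0),m.sum())
print(pose()[0],get_state()["clock"])
E
```

```text
-0.043 [ 0.4882115 -0.0845894  0.026    ] (np.float64(333.8941961187801), np.float64(226.43138653125243)) crop (np.float64(335.57678447512035), np.float64(225.7255461250097)) [[121.0, 100.0, 78.0, 96.0], [116.0, 97.0, 69.0, 88.0], [112.0, 101.0, 83.0, 105.0], [110.0, 108.0, 92.0, 96.0]]
-0.007 [ 0.4803455 -0.0494606  0.026    ] (np.float64(319.6642205572069), np.float64(229.86962626464742)) crop (np.float64(278.6568822288275), np.float64(239.4785050585897)) [[108.0, 69.0, 67.0, 101.0], [70.0, 22.0, 19.0, 55.0], [59.0, 20.0, 15.0, 44.0], [85.0, 47.0, 43.0, 77.0]]
0.029 [ 0.4724795 -0.0143318  0.026    ] (np.float64(305.4525619332726), np.float64(233.30344026853143)) crop (np.float64(221.81024773309036), np.float64(253.21376107412573)) [[104.0, 86.0, 91.0, 88.0], [100.0, 72.0, 57.0, 74.0], [107.0, 87.0, 70.0, 100.0], [125.0, 111.0, 92.0, 118.0]]
0.065 [0.4646135 0.020797  0.026    ] (np.float64(291.25918490316303), np.float64(236.73283708265947)) crop (np.float64(165.03673961265213), np.float64(266.9313483306379)) [[115.0, 93.0, 100.0, 110.0], [105.0, 72.0, 81.0, 98.0], [91.0, 66.0, 82.0, 109.0], [104.0, 90.0, 94.0, 112.0]]
stud [ 0.66278302 -0.09016336  0.07371812] 26
[0.50210693 0.22498601 0.21478923] 10.15
```

View pics/top1.png

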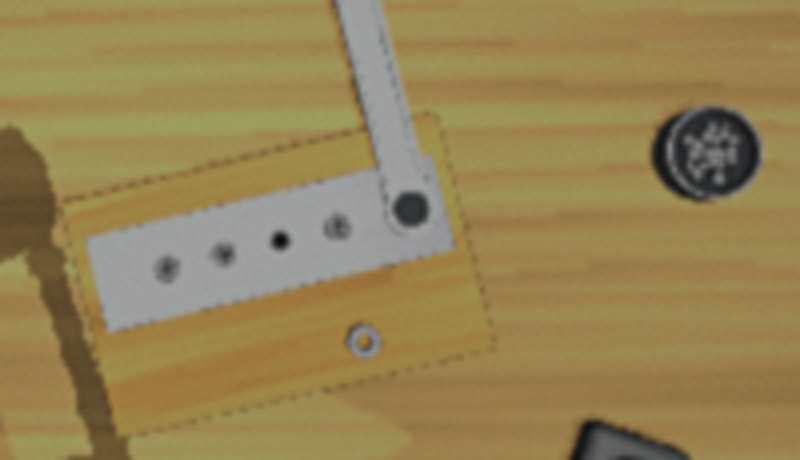

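The arm is open: the stud is at (0.663, -0.090), about 1.56 rad. The bare dark hole is at crop (279,240), which is y = -7 mm on the plate, or world (0.480, -0.0495). The other three holes show screw heads. Now I'll move above the hole.

```bash
cat > c.py <<'E'
from h import *
import sys
goto(list(map(float,sys.argv[1:4])),np.radians(-80)); p=pose()[0]; print("xy err mm",(p[:2]-[float(sys.argv[1]),float(sys.argv[2])])*1e3)
E
python3 c.py .4803 -.0495 .14
```

```text
now [0.5021 0.225  0.2148] yaw deg -78.1 F [-0.14 -0.6  -0.37] clock 10.15 w -0.0001
tool xyz now:
 [[-0.038  0.978  0.207]
 [ 0.009  0.207 -0.978]
 [-0.999 -0.036 -0.017]]
dp units [ 0.609 -0.63   2.21 ] ang units [ 0.022 -0.01   0.023]
xy err mm [ 21.80693479 274.48601372]
```

>>> arm_command(series=[{"dp":[0,-0.06,0.2],"angular":[0.01,-0.01,0.02],"gripper":0},{"dp":[0,-0.08,0.3],"angular":[0.01,0,0],"gripper":0},{"dp":[0,-0.08,0.3],"angular":[0,0,0],"gripper":0},{"dp":[0,-0.08,0.3],"angular":[0,0,0],"gripper":0},{"dp":[0,-0.08,0.3],"angular":[0,0,0],"gripper":0},{"dp":[0,-0.08,0.3],"angular":[0,0,0],"gripper":0},{"dp":[0,-0.05,0.2],"angular":[0,0,0],"gripper":0},{"dp":[0,0,0],"angular":[0,0,0],"gripper":0}])

```text
clock: 11.15
position: [0.4749, -0.0239, 0.2087]
ee_rot: [0.537, 0.451, 0.544, -0.461]
contact_force: [0.1, 0.4, -0.1]
width: -0.0003
```

```bash
python3 c.py .4803 -.0495 .14
```

```text
now [ 0.4749 -0.0239  0.2087] yaw deg -80.3 F [ 0.07  0.4  -0.14] clock 11.15 w -0.0003
tool xyz now:
 [[-0.017  0.985  0.169]
 [-0.005  0.169 -0.986]
 [-1.    -0.017  0.002]]
dp units [0.573 0.018 0.217] ang units [-0.003  0.001  0.011]
xy err mm [-5.41968456 25.62656016]
```

>>> arm_command(series=[{"dp":[0,0.01,0.1],"angular":[0,0.001,0.01],"gripper":0},{"dp":[0,0.01,0.1],"angular":[0,0,0],"gripper":0},{"dp":[0.1,0,0.02],"angular":[0,0,0],"gripper":0},{"dp":[0.15,0,0],"angular":[0,0,0],"gripper":0},{"dp":[0.15,0,0],"angular":[0,0,0],"gripper":0},{"dp":[0.1,0,0],"angular":[0,0,0],"gripper":0},{"dp":[0,0,0],"angular":[0,0,0],"gripper":0},{"dp":[0,0,0],"angular":[0,0,0],"gripper":0}])

```text
clock: 12.15
position: [0.4812, -0.049, 0.1439]
ee_rot: [0.54, 0.455, 0.542, -0.456]
contact_force: [0.1, -0.6, 0.7]
width: -0.0001
```

```bash
python3 c.py .4803 -.0495 .051
```

```text
now [ 0.4812 -0.049   0.1439] yaw deg -80.2 F [ 0.15 -0.64  0.74] clock 12.15 w -0.0001
tool xyz now:
 [[-0.003  0.985  0.171]
 [ 0.002  0.171 -0.985]
 [-1.    -0.003 -0.002]]
dp units [ 0.774 -0.006  0.005] ang units [-0.002 -0.001  0.002]
xy err mm [0.9349059  0.54138901]
```

>>> arm_command(series=[{"dp":[0.1,-0.005,0.005],"angular":[0,0,0],"gripper":0},{"dp":[0.15,0,0],"angular":[0,0,0],"gripper":0},{"dp":[0.15,0,0],"angular":[0,0,0],"gripper":0},{"dp":[0.15,0,0],"angular":[0,0,0],"gripper":0},{"dp":[0.12,0,0],"angular":[0,0,0],"gripper":0},{"dp":[0.06,0,0],"angular":[0,0,0],"gripper":0},{"dp":[0,0,0],"angular":[0,0,0],"gripper":0},{"dp":[0,0,0],"angular":[0,0,0],"gripper":0}])

```text
clock: 13.15
position: [0.4827, -0.0502, 0.0541]
ee_rot: [0.542, 0.456, 0.54, -0.455]
contact_force: [-0.4, 0.7, 0.3]
width: -0.0001
```

```bash
python3 c.py .4803 -.0495 .051
```

```text
now [ 0.4827 -0.0502  0.0541] yaw deg -80.1 F [-0.36  0.65  0.3 ] clock 13.15 w -0.0001
tool xyz now:
 [[ 0.003  0.985  0.171]
 [-0.     0.171 -0.985]
 [-1.     0.003  0.001]]
dp units [ 0.026 -0.019 -0.01 ] ang units [-0.002  0.    -0.002]
xy err mm [ 2.41539658 -0.7362613 ]
```

>>> arm_command(series=[{"dp":[0.015,-0.018,0],"angular":[0,0,0],"gripper":0},{"dp":[0,0,0],"angular":[0,0,0],"gripper":0},{"dp":[0,0,0],"angular":[0,0,0],"gripper":0},{"dp":[0,0,0],"angular":[0,0,0],"gripper":0},{"dp":[0,0,0],"angular":[0,0,0],"gripper":0},{"dp":[0,0,0],"angular":[0,0,0],"gripper":0},{"dp":[0,0,0],"angular":[0,0,0],"gripper":0},{"dp":[0,0,0],"angular":[0,0,0],"gripper":0}])

```text
clock: 14.15
position: [0.4814, -0.0508, 0.0536]
ee_rot: [0.543, 0.456, 0.539, -0.454]
contact_force: [-0.2, -0.2, 0.6]
width: -0.0001
```

>>> arm_command(series=[{"dp":[0,0,0],"angular":[0,0,0],"gripper":0},{"dp":[0,0,0],"angular":[0,0,0],"gripper":0},{"dp":[0,0,0],"angular":[0,0,0],"gripper":0},{"dp":[0,0,0],"angular":[0,0,0],"gripper":0},{"dp":[0,0,0],"angular":[0,0,0],"gripper":0},{"dp":[0,0,0],"angular":[0,0,0],"gripper":0},{"dp":[0,0,0],"angular":[0,0,0],"gripper":0},{"dp":[0,0,0],"angular":[0,0,0],"gripper":0}])

```text
clock: 15.15
position: [0.4815, -0.0509, 0.0536]
ee_rot: [0.543, 0.456, 0.539, -0.454]
contact_force: [0.0, 0.8, -0.7]
width: -0.0
```

```bash
python3 c.py .4803 -.0495 .051; python3 - <<'E'
from h import *
d=get_image("side"); g=d["image"][150:290,230:400]; cv2.imwrite("pics/side1.png",cv2.resize(g,None,fx=4,fy=4,interpolation=cv2.INTER_CUBIC))
E
```

```text
now [ 0.4815 -0.0509  0.0536] yaw deg -80.1 F [ 0.02  0.77 -0.71] clock 15.15 w -0.0
tool xyz now:
 [[ 0.006  0.985  0.171]
 [-0.001  0.171 -0.985]
 [-1.     0.006  0.002]]
dp units [ 0.021 -0.008 -0.013] ang units [-0.002  0.001 -0.004]
xy err mm [ 1.16659349 -1.3587015 ]
```

View pics/side1.png

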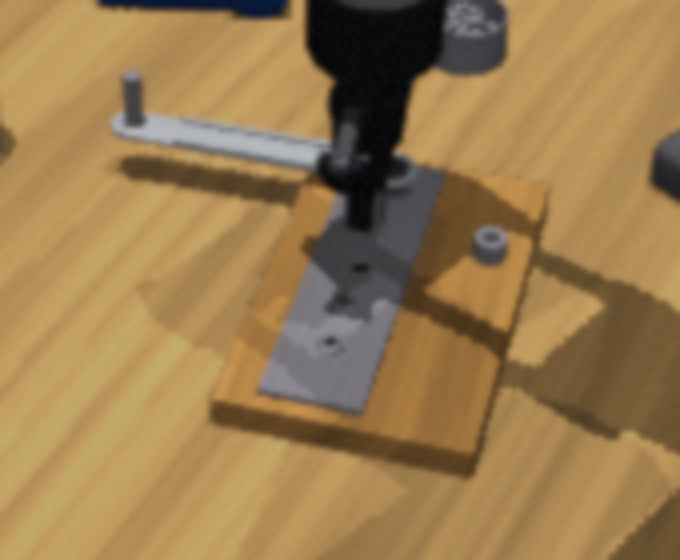

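The side crop shows the fingertips, at (360,225), hovering over the dark hole at (360,268). The arm stands open behind, with the stud at (132,100). The hold lasted over 2 s, so I'll rise and go to the screw tin.

>>> arm_command(series=[{"dp":[-0.2,0,0],"angular":[0,0,0],"gripper":0},{"dp":[-0.3,0,0],"angular":[0,0,0],"gripper":0},{"dp":[-0.3,0,0],"angular":[0,0,0],"gripper":0},{"dp":[-0.25,0,0],"angular":[0,0,0],"gripper":0},{"dp":[-0.1,0,-0.1],"angular":[0,0,0],"gripper":0},{"dp":[0,0,-0.3],"angular":[0,0,0],"gripper":0},{"dp":[0,0,-0.4],"angular":[0,0,0],"gripper":0},{"dp":[0,0,-0.4],"angular":[0,0,0],"gripper":0}])

```text
clock: 16.2
position: [0.4543, 0.0943, 0.1933]
ee_rot: [0.54, 0.458, 0.539, -0.456]
contact_force: [0.7, 0.5, -0.1]
width: 0.0001
```

```bash
python3 c.py .5212 .3118 .16
```

```text
now [0.4543 0.0943 0.1933] yaw deg -80.5 F [ 0.74  0.46 -0.07] clock 16.2 w 0.0001
tool xyz now:
 [[ 0.002  0.986  0.164]
 [ 0.001  0.164 -0.986]
 [-1.     0.002 -0.001]]
dp units [ 0.28   0.847 -1.696] ang units [-0.006 -0.    -0.001]
xy err mm [ -66.93400442 -217.46023584]
```

>>> arm_command(series=[{"dp":[0,0.12,-0.25],"angular":[0,0,0],"gripper":0},{"dp":[0,0.16,-0.3],"angular":[0,0,0],"gripper":0},{"dp":[0,0.16,-0.3],"angular":[0,0,0],"gripper":0},{"dp":[0,0.16,-0.3],"angular":[0,0,0],"gripper":0},{"dp":[0,0.16,-0.3],"angular":[0,0,0],"gripper":0},{"dp":[0,0.1,-0.2],"angular":[0,0,0],"gripper":0},{"dp":[0,0,0],"angular":[0,0,0],"gripper":0},{"dp":[0,0,0],"angular":[0,0,0],"gripper":0}])

```text
clock: 17.2
position: [0.5133, 0.32, 0.1844]
ee_rot: [0.538, 0.45, 0.545, -0.459]
contact_force: [0.1, -0.2, 0.6]
width: -0.0001
```

```bash
python3 c.py .5212 .3118 .12
```

```text
now [0.5133 0.32   0.1844] yaw deg -80.1 F [ 0.14 -0.17  0.55] clock 17.2 w -0.0001
tool xyz now:
 [[-0.016  0.985  0.172]
 [-0.003  0.172 -0.985]
 [-1.    -0.016  0.   ]]
dp units [0.536 0.061 0.079] ang units [-0.001  0.     0.01 ]
xy err mm [-7.85176683  8.23321571]
```

>>> arm_command(series=[{"dp":[0,0.05,0.06],"angular":[0,0,0.01],"gripper":0},{"dp":[0,0.01,0.02],"angular":[0,0,0],"gripper":0},{"dp":[0.1,0,0],"angular":[0,0,0],"gripper":0},{"dp":[0.15,0,0],"angular":[0,0,0],"gripper":0},{"dp":[0.15,0,0],"angular":[0,0,0],"gripper":0},{"dp":[0.1,0,0],"angular":[0,0,0],"gripper":0},{"dp":[0,0,0],"angular":[0,0,0],"gripper":0},{"dp":[0,0,0],"angular":[0,0,0],"gripper":0}])

```text
clock: 18.2
position: [0.5217, 0.3065, 0.1212]
ee_rot: [0.54, 0.456, 0.54, -0.457]
contact_force: [-0.1, 0.5, 0.7]
width: -0.0002
```

```bash
python3 c.py .5212 .3118 .061
```

```text
now [0.5217 0.3065 0.1212] yaw deg -80.4 F [-0.08  0.46  0.65] clock 18.2 w -0.0002
tool xyz now:
 [[-0.     0.986  0.167]
 [-0.002  0.167 -0.986]
 [-1.    -0.     0.001]]
dp units [ 0.502  0.003 -0.045] ang units [-0.004  0.001  0.   ]
xy err mm [ 0.51263503 -5.306204  ]
```

>>> arm_command(series=[{"dp":[0.06,0,-0.03],"angular":[0,0,0],"gripper":0},{"dp":[0.1,0,-0.01],"angular":[0,0,0],"gripper":0},{"dp":[0.1,0,0],"angular":[0,0,0],"gripper":0},{"dp":[0.1,0,0],"angular":[0,0,0],"gripper":0},{"dp":[0.07,0,0],"angular":[0,0,0],"gripper":0},{"dp":[0.03,0,0],"angular":[0,0,0],"gripper":0},{"dp":[0,0,0],"angular":[0,0,0],"gripper":0},{"dp":[0,0,0],"angular":[0,0,0],"gripper":0}])

```text
clock: 19.2
position: [0.5215, 0.3119, 0.0629]
ee_rot: [0.541, 0.456, 0.54, -0.456]
contact_force: [-0.1, 0.0, -0.1]
width: -0.0001
```

>>> arm_command(series=[{"dp":[0,0,0],"angular":[0,0,0],"gripper":0},{"dp":[0,0,0],"angular":[0,0,0],"gripper":0},{"dp":[0,0,0],"angular":[0,0,0],"gripper":0},{"dp":[0,0,0],"angular":[0,0,0],"gripper":0},{"dp":[0,0,0],"angular":[0,0,0],"gripper":0},{"dp":[0,0,0],"angular":[0,0,0],"gripper":0},{"dp":[0,0,0],"angular":[0,0,0],"gripper":0},{"dp":[0,0,0],"angular":[0,0,0],"gripper":0}])

```text
clock: 20.2
position: [0.5221, 0.3122, 0.064]
ee_rot: [0.541, 0.457, 0.539, -0.456]
contact_force: [0.3, -0.6, -0.1]
width: 0.0002
```

>>> arm_command(series=[{"dp":[0,0,0],"angular":[0,0,0],"gripper":0},{"dp":[0,0,0],"angular":[0,0,0],"gripper":0},{"dp":[0,0,0],"angular":[0,0,0],"gripper":0},{"dp":[0,0,0],"angular":[0,0,0],"gripper":0},{"dp":[0,0,0],"angular":[0,0,0],"gripper":0},{"dp":[0,0,0],"angular":[0,0,0],"gripper":0},{"dp":[0,0,0],"angular":[0,0,0],"gripper":0},{"dp":[0,0,0],"angular":[0,0,0],"gripper":0}])

```text
clock: 21.2
position: [0.5221, 0.3122, 0.064]
ee_rot: [0.541, 0.457, 0.539, -0.456]
contact_force: [0.6, 0.2, 0.2]
width: 0.0
```

```bash
python3 c.py .5212 .3118 .061; python3 - <<'E'
from h import *
d=get_image("side"); cv2.imwrite("pics/side2.png",cv2.resize(d["image"],(784,588)))
d=get_image("top"); q=pts(d).reshape(-1,3); m=(q[:,2]>.06)&(q[:,2]<.09)&(abs(q[:,0]-.66)<.04)&(abs(q[:,1]+.1)<.03); s=q[m].mean(0)[:2]-PIV; print("arm angle",YB-np.arctan2(s[1],s[0]))
E
```

```text
now [0.5221 0.3122 0.064 ] yaw deg -80.4 F [0.64 0.18 0.23] clock 21.2 w 0.0
tool xyz now:
 [[ 0.003  0.986  0.167]
 [ 0.     0.167 -0.986]
 [-1.     0.003  0.   ]]
dp units [ 0.025 -0.008  0.002] ang units [-0.004  0.    -0.002]
xy err mm [0.91656766 0.44106362]
arm angle 1.562280493042325
```

View pics/side2.png

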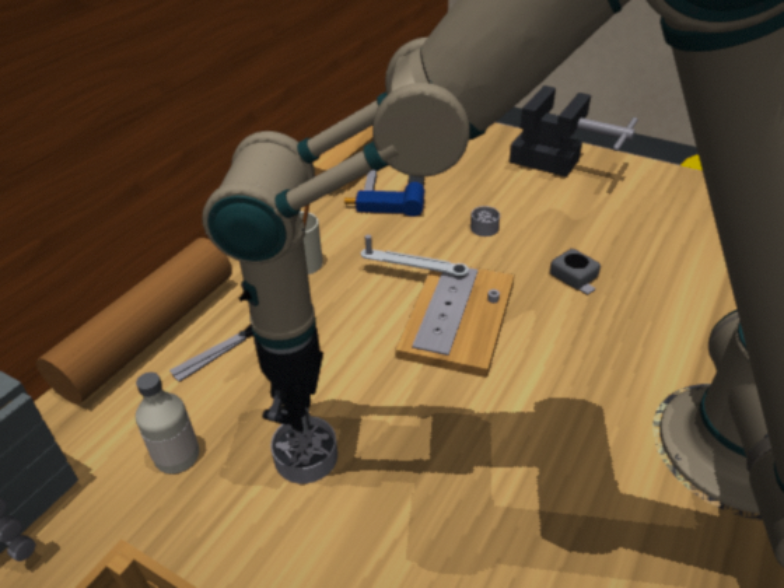

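The side view shows the fingertips over the middle of the wide tin at (305,440). The hinge arm is open, with the stud at (368,245), and nothing else appears to have moved. I'm handing the job in.

```bash
python3 -c "
from rig import *
sign_off(); s=get_state(); print(s['clock'],s['position'])"
```

```text
the job is handed in; nothing more can be done
the job is handed in; nothing more can be done
```

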